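Level the lantern shelf on top of the almirah

TASK

Push the open drawer of the small drawer unit fully home until it seats in its catch, then turn the round knob of the lantern shelf's levelling foot until the bubble of the spirit level rests between its two lines. Then press the near end of the level down firmly onto the board where it lies (as hard as with a thumb, not with full force), to prove that the foot carries the shelf, and finish while still pressing, with the bubble still between the lines. Do not shift the level, the lantern or the other things lying about.

Things in the scene. Friction and masses are not known exactly. Their poses are not given: they have to be found in the camera images.
- shelf: Lantern shelf: plywood board 310 (x) x 460 (y) x 18 mm, its top 40 mm above the almirah top, on two fixed rear feet and one screw foot near the front edge. Origin: on the almirah top midway between the rear feet, the line about which it tips; x to the rear, y left, z up. Board spans x -285 to +25, y -230 to +230 mm. Its tilt is under half a degree, seen only on the bubble.
- unit_top (a point): Middle of the roof of the cream plastic drawer unit fixed on the board, 130 mm above the almirah top; axes as the shelf's. The unit is 140 (x) x 200 (y) x 90 mm high, with a rim 6 mm high round its roof and two drawers side by side that open towards -x (the front).
- drawer_left (a joint): How far the left-hand drawer is out, m: 0 fully home, 0.1 fully out; starts 35 to 80 mm out. It slides with about 0.5 N drag; a sprung ball catch resists between 11 and 5 mm with up to about 4 N, then draws it home. The right-hand drawer is already home.
- drawer_front (a point): Middle of the top edge of the left-hand drawer's flat front, on its outer face; moves with the drawer, home along +x; axes as the shelf's. The front is 97 mm wide, 88 mm high; a moulded pull 46 mm wide stands 16 mm out from it, its top 50 mm below this point.
- knob_grip (a point): Middle, at half height, of the levelling foot's round knurled black knob, upright, 44 mm across, 24 mm high, its underside 18 mm above the board, left of the level near the front edge. Clockwise from above raises the shelf's front. Friction 0.06 N m, stays where left. At the start the front is too low by 1.4 to 3.6 rad of knob. The axes are the shelf's and do not turn with the knob.
- level: Spirit level of aluminium, 180 x 26 x 42 mm, 0.38 kg, lying loose on the board to the right of the knob with its length front to back. Origin: centre of its underside; x along its length towards the rear end, z up.
- vial_mid (a point): Middle of the vial in the level's top, midway between the two black lines (inner edges 23 mm apart), 38.5 mm above the level's underside; axes as the level's.
- bubble_mid (a point): Middle of the bubble (18 mm long). It runs along the level's x axis towards the higher end and takes about 1.5 s to come to rest. One radian of the knob shifts it about 4 mm: clockwise (from above) towards the near end, -x. It lies between the lines when within 2.5 mm of vial_mid along x.
- level_press (a point): Middle of the flat top (52 x 26 mm) of the level's near (front) end, 62 mm from its middle; the place to press down on. The level does not give. The shelf stays level under the press.
- lantern: Tall cylindrical LED lantern, 84 mm across, 215 mm high with its wire bail, standing loose on the shelf board right of the drawer unit. Origin: centre of its underside.
- jar: Brown ceramic jar with clipped lid, 96 mm across, 127 mm high, loose on the almirah top to the right. Origin: centre of its underside.
- torch: Sky-blue plastic torch, 160 mm long, 44 mm across its head, lying loose on the almirah top to the left. Origin: under its middle.
- ashtray: Round glass ashtray, 104 mm across, 28 mm high, loose on the almirah top, near the robot on the left. Origin: centre of its underside.
- matchbox: Matchbox 36 x 53 x 15 mm lying loose in the tray on the drawer unit's roof. Origin: centre of its underside.
- padlock: Brass padlock, 70 x 36 x 13 mm, lying loose on the shelf board right of the level. Origin: under the middle of its case.
There are look-alikes about, which are no part of the job. Several things have the shape of the level; the one meant has the colours described above.

How it is judged:
On the way, in this order (a step that is already met when the one before it is completed fails the run):
1. the drawer is home in its catch (value of joint drawer_left below 0.002 m), for 0.2 s.
2. the bubble lies between the lines, with the level flat on the shelf (x of bubble_mid in the frame of vial_mid between -0.0025 and 0.0025 m and angle between shelf's own z axis and vertical below 0.0015 rad), for 0.5 s.
At the end, for the whole second after the job is handed in: The fingers press on the spirit level with 3 to 40 N; the bubble lies within 2.5 mm of the middle of the vial (between the lines) and the shelf is level within 1.5 mrad; the left-hand drawer is within 2 mm of home; the level lies flat on the board within 20 mm of where it began (all of step 2 and contact force between the fingers and level between 3 and 40 N and value of joint drawer_left below 0.002 m and z of level_press in the frame of shelf between 0.0795 and 0.0845 m and distance of level from where it was at the start of the episode below 0.02 m and linear speed of level below 0.01 m/s and linear speed of lantern below 0.02 m/s); the arm keeps its last pose, push and grip.
It fails at once if the lantern was shifted or tipped (distance of lantern from where it was at the start of the episode above 0.02 m or angle between lantern's own z axis and vertical above 0.2 rad).
It fails at once if a bystander was shifted (distance of any of jar, torch, ashtray, matchbox, padlock from where it was at the start of the episode above 0.025 m).
It fails at once if the level was shifted (distance of level from where it was at the start of the episode above 0.02 m).
It also fails if it takes over 72 s, if anything falls off the work surface, if the arm or the gripper's body presses on something with over 40 N, if the wrist force passes 120 N, or if a joint passes its speed limit or range.

ROBOT

A 6-joint arm with a two-finger parallel gripper is mounted at the origin on the work surface. World frame = base frame: x ahead of the robot, y to its left, z up, the work surface at z = 0. Lengths are in m, angles in rad, forces in N, time in s.
With the tool pointing down it reaches from about 0.375 to 0.9 m from the base axis. Payload 3.1 kg.
Tool frame: the origin (TCP) lies at the centre of the arm's flange, where the gripper is bolted on; the fingertips stand 182 mm ahead of it and the grasp point (between the pads) lies 164 mm ahead of it; z points along the fingers, y is the line along which they close (so a half turn about z gives the same grasp; the last joint's range is limited). The gripper opens to 87 mm and grips with 3 to 60 N. Pads are 19 mm wide; open, the fingers measure 117 mm over their backs; the gripper's body (75 mm by 190 mm) begins 51 mm behind the grasp point.
Start: joints at [-1.526, 0.527, 1.433, -0, 1.181, -0.178], TCP at [0.138, -0.61, 0.405] pointing down, gripper open.
Joint ranges: [-3.08, 3.08], [-0.75, 2.2], [0.22, 2.44], [-1.43, 4.57], [0, 2.65], [-2.85, 2.85]. Speed limits (rad/s): [2.79, 2.79, 3.14, 3.14, 3.14, 3.14].

INTERFACE

Orientations are given as a unit quaternion [x, y, z, w].
In Python, from rig import * gives the robot as it stands.
- The arm moves only by the tool move_arm, never from a script. Its argument "commands" is a list that holds one entry, the list of rows, each a list of 6 numbers: the shift along the tool's x, y, z in units of 40 mm (1.0 is 40 mm), then the turn, a rotation vector about the tool's x, y, z in rad. A call has 1 to 12 rows; each row is the pose to reach, as a shift and turn from the pose commanded when the call began, along the tool's axes at that moment; what a row does not reach only later rows make up. A row lasts 1/8 s, in which the tool goes at most 62.5 mm and 10.7 degrees, less where a joint would pass 70% of its speed; a pose out of reach is approached as far as the arm can. A call with a gripper value outside its range is refused whole. "claw" is the closure, from -1 (fully open) to 1 (shut), so that 0 is half open, set as the call begins (left out, the last holds). The fingers move at their own pace and stop on an object; "squeeze" is the grip in N (left out, the last holds). Time passes only in rows, so rows that repeat a pose let the fingers close. It gives the time, the measured TCP pose, the force, the opening and the grip force at its end, in the units of the state.
- get_obs(): the state, without advancing time (a new reading comes with each control period).
- camera(name): name is "side" or "top"; returns a dict with "pixels" (400x640x3 uint8, blue, green, red), "range_z" (400x640 float32, m along the optical axis (not along the pixel's ray), 0 where there is no reading), "camera_matrix" (3x3 intrinsics, pixels), "extrinsics" (4x4, takes a point from world to camera coordinates). Camera axes: x right, y up, looking along -z (the intrinsics and any distortion apply to the point x, -y, -z); pixel columns grow to the right and rows downward; lengths in m; the calibration is good to about 2 mm. A picture is of the moment at which its call begins.
- hand_in(): hands the job in; it is judged then, once.
The state is a dict: "time": time; "q": joint angles; "joint_velocities": joint speeds; "joint_torque": joint torques, N m; "position": TCP position; "tool_rot": TCP orientation; "ft_force": force on the tool from outside, world axes, zero at the start; "moment": the same for the moment, N m; "grip_width": finger opening in m; "grip_force": force on a finger pad.
Only numpy, scipy, OpenCV 4.12 (cv2) and the standard library are available. Lean on these libraries where they do the work, as an engineer would, in place of code of your own. Each camera call takes 0.05 s, during which the arm holds its last target. There are 200 camera calls.

## Working session

There is one attempt and no reset: what is moved stays moved. The work goes in short steps, Python scripts to look and compute and a tool call to move; the robot and the scene stay as the last step left them, time stands still between calls to the robot, and variables do not carry over. Pictures are saved under pics/ and viewed, at most 10 in all, crops included, and the job is handed in when it is done.

Besides the shell and the picture viewer there is one more tool, called after "Request:" by a JSON object that holds its "method" and its "body", one argument or row to a line. move_arm: Moves the arm, as the interface text tells. Its arguments: {"type":"object","properties":{"commands":{"type":"array","items":{"type":"array","items":{"type":"array","items":{"type":"number"}}}},"claw":{"type":"number"},"squeeze":{"type":"number"}},"required":["commands"]}

```bash
mkdir -p pics; ls; cat > h.py <<'E'
from rig import *
import numpy as np, cv2
from scipy.spatial.transform import Rotation as R
def grab(n,f=None):
    c=camera(n); 
    if f: cv2.imwrite('pics/'+f,c["pixels"]); np.savez('pics/'+f[:-4]+'.npz',**{k:np.asarray(c[k]) for k in ("pixels","range_z","camera_matrix","extrinsics")})
    return c
def load(f): return dict(np.load('pics/'+f+'.npz'))
def world(c,u,v,z=None):
    K=c["camera_matrix"];E=c["extrinsics"]
    d=np.array([(u-K[0,2])/K[0,0],-(v-K[1,2])/K[1,1],-1.])
    Ei=np.linalg.inv(E)
    if z is None:
        r=c["range_z"][int(round(v)),int(round(u))]; p=Ei@np.r_[d*r,1]; return p[:3]
    o=Ei[:3,3]; w=Ei[:3,:3]@d; return o+w*(z-o[2])/w[2]
E
python3 - <<'E'
from h import *
for n in("top","side"):
    c=grab(n,n+'0.png'); print(n,c["camera_matrix"],np.linalg.inv(c["extrinsics"]).round(3))
o=get_obs();print(o)
E
```

```text
pics
top [[366.33538516   0.         313.93688959]
 [  0.         366.33538516 198.50841154]
 [  0.           0.           1.        ]] [[-0.011  0.98  -0.197  0.304]
 [-1.    -0.012 -0.003  0.009]
 [-0.005  0.196  0.98   1.159]
 [ 0.     0.     0.     1.   ]]
side [[473.16354789   0.         324.8958883 ]
 [  0.         473.16354789 197.65261206]
 [  0.           0.           1.        ]] [[-0.956  0.164 -0.243  0.131]
 [-0.293 -0.585  0.757  1.263]
 [-0.019  0.794  0.607  1.088]
 [ 0.     0.     0.     1.   ]]
{'time': 0.1, 'q': array([-1.52652800e+00,  5.28376453e-01,  1.43377882e+00,  3.70562484e-05,
        1.18139115e+00, -1.78511329e-01]), 'joint_velocities': array([ 0.00037291,  0.00059844, -0.00385368,  0.00097635,  0.0008756 ,
        0.00097583]), 'joint_torque': array([-3.69279342e-04, -4.40984130e+01, -1.77151197e+01,  6.34001568e-02,
        5.33824519e-02, -5.89115257e-05]), 'position': array([ 0.13810055, -0.60923538,  0.40386566]), 'tool_rot': array([ 9.93802874e-01,  1.11152564e-01,  8.26163648e-05, -9.73536765e-04]), 'ft_force': array([-0.09867489, -0.395478  ,  1.20269323]), 'moment': array([ 0.02201034, -0.01295487, -0.03004832]), 'grip_force': 0.0, 'grip_width': 0.08704629844864316}
```

View pics/top0.png

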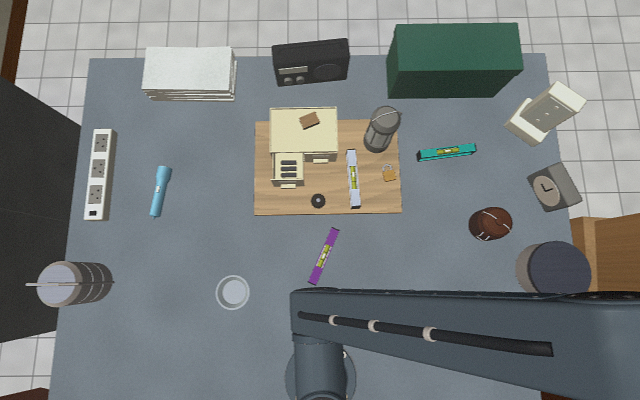

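View pics/side0.png

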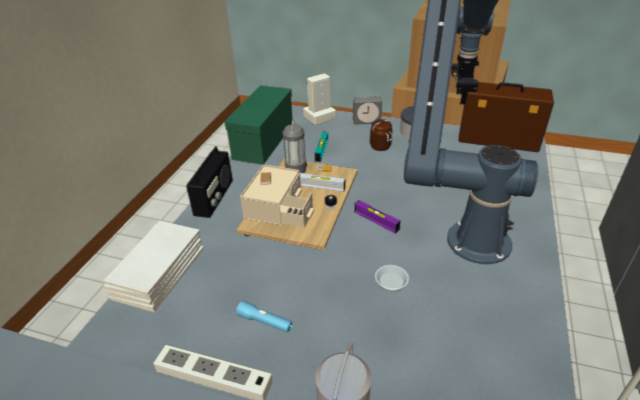

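The top view shows the silver level on the board at (353,178). Two look-alikes lie off the board: purple at (323,256) and teal at (447,152). The knob is at (318,200), the open left drawer's front at (288,184), the lantern at (381,128) and the padlock at (390,172). I choose the silver level and check it in a close crop.

```bash
python3 - <<'E'
from h import *
c=load('top0'); im=c["pixels"][100:220,248:408]
cv2.imwrite('pics/crop0.png',cv2.resize(im,None,fx=5,fy=5,interpolation=cv2.INTER_CUBIC))
for n,u,v,z in [("boardFL",254,214,.04),("FR",401,212,.04),("knobtop",318,200,None),("knobtop",318,200,.082),("levfar",351,151,None),("lev near",355,205,None),("levnear z",355,205,.082),("levfar z",351,151,.082),("drawerL",274,185,None),("drawerM",288,182,None),("unit",300,130,None),("roofFL",270,153,.13),("roofFR",337,152,.13)]:
    print(n,world(c,u,v,z).round(4))
E
```

```text
boardFL [0.4818 0.1983 0.04  ]
FR [ 0.4828 -0.256   0.04  ]
knobtop [5.152e-01 2.000e-04 8.280e-02]
knobtop [5.154e-01 2.000e-04 8.200e-02]
levfar [ 0.6693 -0.1038  0.0776]
lev near [ 0.5    -0.1108  0.0754]
levnear z [ 0.4988 -0.1101  0.082 ]
levfar z [ 0.6678 -0.1033  0.082 ]
drawerL [0.569  0.1354 0.0575]
drawerM [0.5671 0.0888 0.1015]
unit [0.7189 0.0514 0.1302]
roofFL [0.6484 0.1399 0.13  ]
roofFR [ 0.649  -0.0571  0.13  ]
```

View pics/crop0.png

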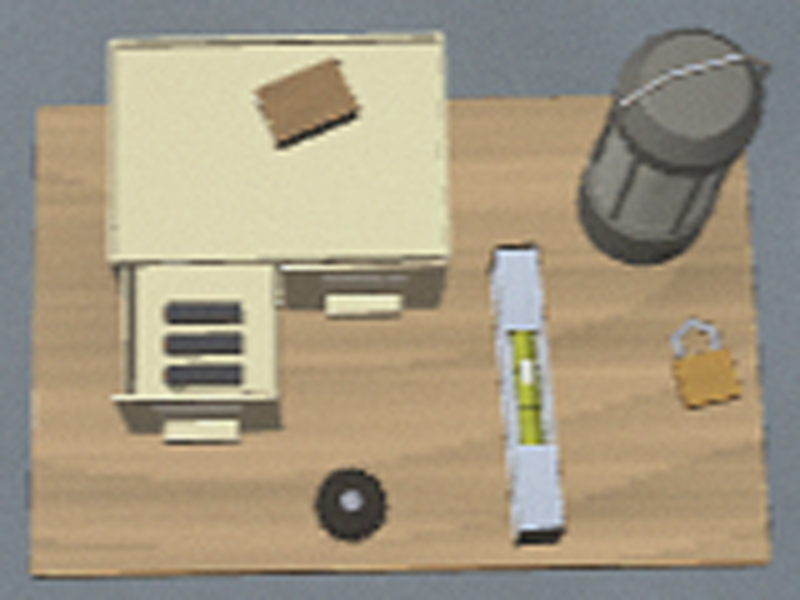

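The crop shows the silver level with its yellow vial at (525,387). The bubble at about (526,370) sits towards the rear, so the front is too low by roughly 10 mm of bubble travel. The drawer front's top edge runs from (114,398) to (280,400), and the knob is at (350,500).

```bash
cat >> h.py <<'E'
def plan(p,psi,o=None):
    """shift (units of 40mm, tool axes) and turn from measured pose to TCP p, tool down, tool x at yaw psi"""
    o=o or get_obs(); A=R.from_quat(o["tool_rot"])
    B=R.from_euler('z',psi)*R.from_quat([1,0,0,0])
    return (A.inv().apply(np.array(p)-o["position"])/.04).round(3),(A.inv()*B).as_rotvec().round(3)
E
python3 - <<'E'
from h import *
c=load('top0')
P=lambda a,b,z=None: world(c,248+a/5-.4,100+b/5-.4,z).round(4)
for n,a,b,z in [("drawer L",116,398,.129),("drawer R",280,400,.129),("drawer mid",200,398,None),("right drw front top",360,267,.129),("roof front",280,262,.136),("press",537,490,.082),("vial",525,387,.0785),("levNL",516,532,.082),("levNR",560,528,.082),("levFL",493,252,.082),("levFR",537,250,.082),("knob",350,500,.082),("lantern base",640,225,.04),("bub",527,370,.0785)]:
    print(n,P(a,b,z))
print(plan([.5,.09,.38],np.pi))
E
```

```text
drawer L [0.5692 0.1367 0.129 ]
drawer R [0.5669 0.0415 0.129 ]
drawer mid [0.5695 0.0882 0.1257]
right drw front top [ 0.6469 -0.0059  0.129 ]
roof front [0.6483 0.0409 0.136 ]
press [ 0.5214 -0.1108  0.082 ]
vial [ 0.5861 -0.106   0.0785]
levNL [ 0.4959 -0.0974  0.082 ]
levNR [ 0.4981 -0.1238  0.082 ]
levFL [ 0.6712 -0.0886  0.082 ]
levFR [ 0.6721 -0.1158  0.082 ]
knob [0.5166 0.0014 0.082 ]
lantern base [ 0.7025 -0.1872  0.04  ]
bub [ 0.5968 -0.1076  0.0785]
(array([ 12.686, -15.049,   0.63 ]), array([ 0.   , -0.003, -2.919]))
```

Request:
{"method": "move_arm", "body": {
  "commands": [
    [[12.7,-15,0.6,0,0,-2.92],[12.7,-15,0.6,0,0,-2.92],[12.7,-15,0.6,0,0,-2.92],[12.7,-15,0.6,0,0,-2.92],[12.7,-15,0.6,0,0,-2.92],[12.7,-15,0.6,0,0,-2.92],[12.7,-15,0.6,0,0,-2.92],[12.7,-15,0.6,0,0,-2.92],[12.7,-15,0.6,0,0,-2.92],[12.7,-15,0.6,0,0,-2.92],[12.7,-15,0.6,0,0,-2.92],[12.7,-15,0.6,0,0,-2.92]]
  ],
  "claw": 1,
  "squeeze": 10
}}

```text
time: 1.6
position: [0.4848, 0.0576, 0.3817]
tool_rot: [0.325, 0.946, -0.0, 0.0]
ft_force: [1.3, -1.0, 0.3]
grip_width: 0.0008
grip_force: 0.0
```

```bash
python3 - <<'E'
from h import *
o=get_obs();print(o["q"].round(2),o["position"].round(3),plan([.5,.09,.38],np.pi,o))
E
```

```text
[-0.11  0.38  1.79 -0.    0.97 -1.02] [0.485 0.058 0.382] (array([0.198, 0.874, 0.042]), array([-0.   ,  0.   , -0.662]))
```

Request:
{"method": "move_arm", "body": {
  "commands": [
    [[0.2,0.87,0,0,0,-0.66],[0.2,0.87,0,0,0,-0.66],[0.2,0.87,0,0,0,-0.66],[0.2,0.87,0,0,0,-0.66],[0.2,0.87,0,0,0,-0.66],[0.2,0.87,0,0,0,-0.66]]
  ]
}}

```text
time: 2.35
position: [0.4993, 0.0877, 0.3817]
tool_rot: [0.005, 1.0, 0.0, -0.0]
ft_force: [0.6, 0.2, -0.0]
grip_width: 0.0004
grip_force: 0.0
```

```bash
python3 - <<'E'
from h import *
o=get_obs();print(o["q"].round(2),o["position"].round(4),plan([.53,.089,.277],np.pi,o))
E
```

```text
[-0.05  0.4   1.75  0.    0.99 -1.61] [0.4993 0.0877 0.3817] (array([-0.768,  0.039,  2.617]), array([ 0.  , -0.  , -0.01]))
```

Request:
{"method": "move_arm", "body": {
  "commands": [
    [[-0.5,0.03,1.3,0,0,-0.01],[-0.5,0.03,2.62,0,0,-0.01],[-1.2,0.03,2.62,0,0,-0.01],[-1.5,0.03,2.62,0,0,-0.01],[-1.7,0.03,2.62,0,0,-0.01],[-1.9,0.03,2.62,0,0,-0.01],[-2.1,0.03,2.62,0,0,-0.01],[-2.3,0.03,2.62,0,0,-0.01],[-2.5,0.03,2.62,0,0,-0.01],[-2.7,0.03,2.62,0,0,-0.01],[-2.8,0.03,2.62,0,0,-0.01]]
  ]
}}

```text
time: 3.72
position: [0.6121, 0.0879, 0.2771]
tool_rot: [-0.001, 1.0, -0.0, 0.0]
ft_force: [-0.5, -0.4, 0.9]
grip_width: 0.0003
grip_force: 0.3
```

Request:
{"method": "move_arm", "body": {
  "commands": [
    [[-0.1,0,0,0,0,0],[-0.2,0,0,0,0,0],[-0.28,0,0,0,0,0],[-0.36,0,0,0,0,0],[-0.44,0,0,0,0,0],[-0.5,0,0,0,0,0],[-0.5,0,0,0,0,0]]
  ]
}}

```text
time: 4.6
position: [0.6308, 0.0881, 0.2769]
tool_rot: [-0.001, 1.0, -0.0, -0.001]
ft_force: [-3.2, 0.3, 1.1]
grip_width: 0.0008
grip_force: 1.6
```

```bash
python3 - <<'E'
from h import *
o=get_obs();print(o["q"].round(2),o["position"].round(4),o["ft_force"],plan([.637,.089,.277],np.pi,o))
c=grab('side','side1.png')
im=c["pixels"][130:250,200:360]
cv2.imwrite('pics/crop1.png',cv2.resize(im,None,fx=5,fy=5,interpolation=cv2.INTER_CUBIC))
E
```

```text
[-0.04  0.7   1.5  -0.    0.94 -1.61] [0.6308 0.0881 0.2769] [-3.21571358  0.34417245  1.10400444] (array([-0.156,  0.023, -0.002]), array([-0.   , -0.002,  0.001]))
```

View pics/crop1.png

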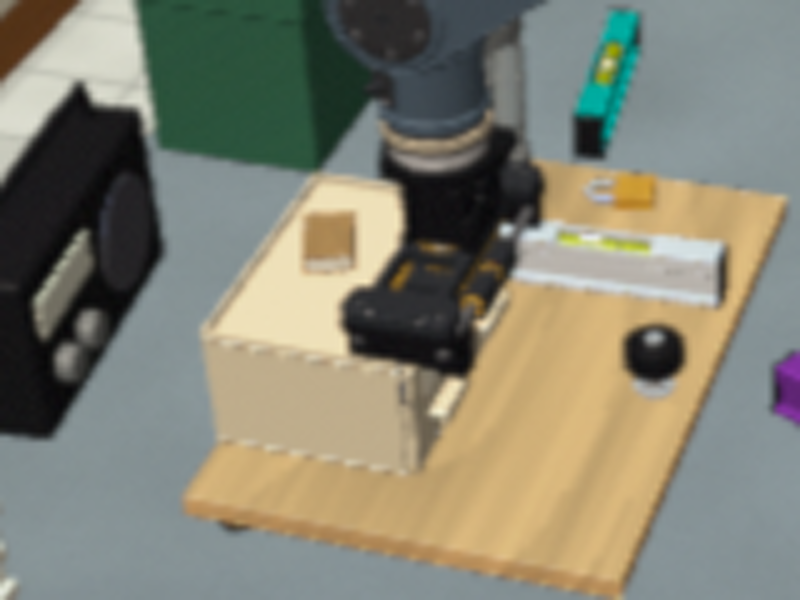

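The side crop shows the drawer nearly home, with a thin gap at about (405,410). The 3.2 N reading fits the ball catch, so I keep pushing.

Request:
{"method": "move_arm", "body": {
  "commands": [
    [[-0.06,0,0,0,0,0],[-0.12,0,0,0,0,0],[-0.18,0,0,0,0,0],[-0.22,0,0,0,0,0],[-0.22,0,0,0,0,0]]
  ]
}}

```text
time: 5.28
position: [0.6371, 0.0881, 0.277]
tool_rot: [-0.001, 1.0, -0.0, -0.006]
ft_force: [-14.0, -1.4, 9.7]
grip_width: 0.0002
grip_force: 6.5
```

Request:
{"method": "move_arm", "body": {
  "commands": [
    [[0,0,0,0,0,0],[0,0,0,0,0,0],[0.5,0,0,0,0,0],[1.5,0,0,0,0,0],[1.5,0,-1,0,0,0],[2.5,-1.5,-1.0,0,0,0],[3,-2.2,-1.0,0,0,0],[3,-2.2,-1.0,0,0,0],[3,-2.2,-1.0,0,0,0]]
  ],
  "claw": -1
}}

```text
time: 6.4
position: [0.5217, -0.0003, 0.3175]
tool_rot: [-0.0, 1.0, -0.0, 0.002]
ft_force: [0.6, -0.0, 0.0]
grip_width: 0.0818
grip_force: 0.0
```

```bash
python3 - <<'E'
from h import *
o=get_obs();print(o["q"].round(2),o["position"].round(4),o["ft_force"],plan([.516,.0005,.234],np.pi,o))
c=grab('side','side2.png')
im=c["pixels"][130:250,200:360]
cv2.imwrite('pics/crop2.png',cv2.resize(im,None,fx=5,fy=5,interpolation=cv2.INTER_CUBIC))
# knob centre from side view of silver cap etc.
c0=load('side0')
E=c0["extrinsics"];K=c0["camera_matrix"]
for p in [(.516,.0005,.082),(.516,.0005,.058)]:
    q=E@np.r_[p,1]; print(K[0,0]*q[0]/-q[2]+K[0,2], K[1,1]*-q[1]/-q[2]+K[1,2])
E
```

```text
[-0.22  0.52  1.78  0.    0.85 -1.79] [ 5.217e-01 -3.000e-04  3.175e-01] [ 0.57916565 -0.00589186  0.04845215] (array([0.15 , 0.021, 2.086]), array([-0.   ,  0.004,  0.   ]))
330.539515563716 197.10700066447185
330.6161145512006 202.50222438055542
```

View pics/crop2.png

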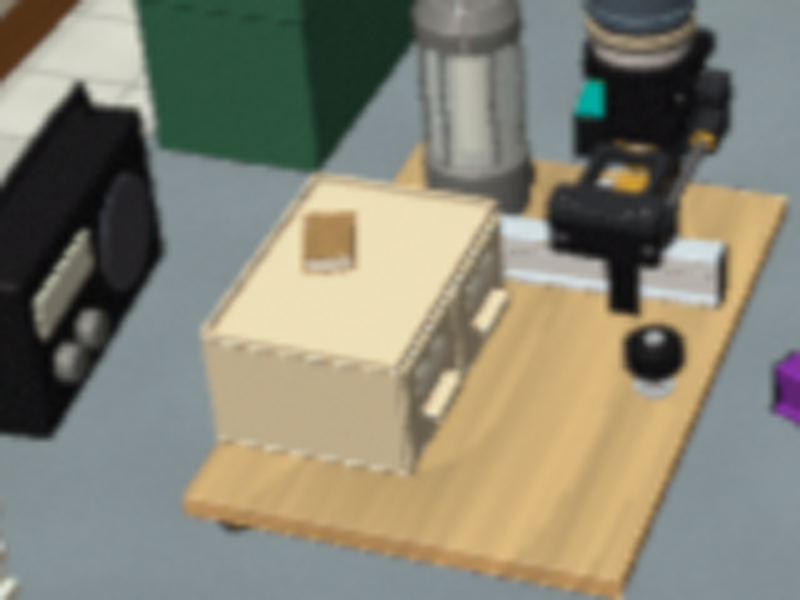

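The side crop shows the left drawer front flush with the unit at (405,410). The knob is at (654,352), which matches my estimate of (0.516, 0.0005). Next I descend and grip the knob.

Request:
{"method": "move_arm", "body": {
  "commands": [
    [[0.15,0.02,0.8,0,0,0],[0.15,0.02,1.5,0,0,0],[0.15,0.02,2.09,0,0,0],[0.15,0.02,2.09,0,0,0],[0.15,0.02,2.09,0,0,0]]
  ]
}}

```text
time: 7.08
position: [0.5152, 0.0012, 0.2339]
tool_rot: [-0.001, 1.0, -0.0, 0.001]
ft_force: [0.3, -0.3, 0.1]
grip_width: 0.0871
grip_force: 0.0
```

Request:
{"method": "move_arm", "body": {
  "commands": [
    [[0,0,0,0,0,0],[0,0,0,0,0,0],[0,0,0,0,0,0],[0,0,0,0,0,0],[0,0,0,0,0,0]]
  ],
  "claw": 1,
  "squeeze": 15
}}

```text
time: 7.7
position: [0.5143, 0.0006, 0.2335]
tool_rot: [-0.0, 1.0, 0.0, 0.0]
ft_force: [0.2, 5.5, 2.1]
grip_width: 0.0445
grip_force: 3.7
```

Request:
{"method": "move_arm", "body": {
  "commands": [
    [[0,0,0,0,0,0.15],[0,0,0,0,0,0.3],[0,0,0,0,0,0.45],[0,0,0,0,0,0.6],[0,0,0,0,0,0.75],[0,0,0,0,0,0.9],[0,0,0,0,0,1.05],[0,0,0,0,0,1.2],[0,0,0,0,0,1.35],[0,0,0,0,0,1.5],[0,0,0,0,0,1.65],[0,0,0,0,0,1.8]]
  ]
}}

```text
time: 9.2
position: [0.5155, 0.0022, 0.2341]
tool_rot: [0.785, 0.619, 0.003, 0.0]
ft_force: [4.3, 10.0, 2.3]
grip_width: 0.0433
grip_force: 15.0
```

Request:
{"method": "move_arm", "body": {
  "commands": [
    [[0,0,0,0,0,0],[0,0,0,0,0,0],[0,0,0,0,0,0],[0,0,0,0,0,0],[0,0,0,0,0,0],[0,0,0,0,0,0],[0,0,0,0,0,0],[0,0,0,0,0,0],[0,0,0,0,0,0],[0,0,0,0,0,0],[0,0,0,0,0,0],[0,0,0,0,0,0]]
  ]
}}

```text
time: 10.7
position: [0.5155, 0.0022, 0.2341]
tool_rot: [0.784, 0.621, 0.003, 0.0]
ft_force: [3.6, 9.1, 2.8]
grip_width: 0.0433
grip_force: 15.0
```

```bash
python3 - <<'E'
from h import *
o=get_obs();print(o["q"].round(2),o["position"].round(4),o["ft_force"],o["moment"],o["grip_width"])
a=grab('top','top3.png'); b=grab('side','side3.png')
z=load('top0');y=load('side0')
f=lambda im,u0,u1,v0,v1,s:cv2.resize(im["pixels"][v0:v1,u0:u1],None,fx=s,fy=s,interpolation=cv2.INTER_CUBIC)
T=[f(i,335,375,145,210,8) for i in(z,a)]; S=[f(i,296,348,168,194,8) for i in(y,b)]
L=np.hstack(T)[:520]; Rr=np.vstack(S); H=max(L.shape[0],Rr.shape[0]); pad=lambda x:np.pad(x,((0,H-x.shape[0]),(0,0),(0,0)))
cv2.imwrite('pics/crop3.png',np.hstack([pad(L)[:,:640]]) ); cv2.imwrite('pics/crop3s.png',cv2.resize(Rr,None,fx=1.5,fy=1.4)[:600])
E
```

```text
[-0.21  0.66  1.84  0.01  0.64  0.01] [0.5155 0.0022 0.2341] [3.58048213 9.06685076 2.75461621] [ 1.6392477  -0.607971   -0.02799576] 0.0432582214601554
```

View pics/crop3.png

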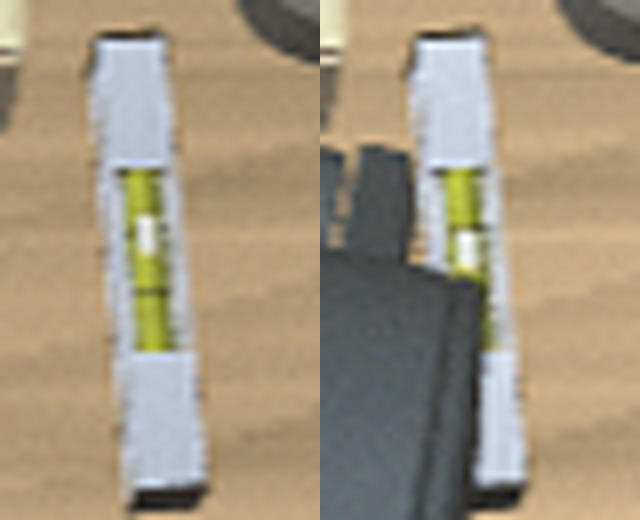

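The left half (start) has the bubble at (148,236) and the lower line at about (146,290), so the middle of the vial is near row 261. The right half (now) has the bubble at (467,250) and the upper line at row 230, so about 4 mm remain. I measure this along the vial axis by profile.

```bash
cat >> h.py <<'E'
def prof(c,show=True):
    """min-channel (blue) and brightness along vial axis, in mm from level centre; white bubble = high blue"""
    n=np.array([.497,-.1106]); f=np.array([.6717,-.1022]); ax=(f-n)/np.linalg.norm(f-n); m=(n+f)/2
    K=c["camera_matrix"];E=c["extrinsics"];out=[]
    s=np.arange(-40,41,1.)
    pts=np.array([np.r_[m+ax*t/1000,.0785,1] for t in s]); q=(E@pts.T).T
    u=K[0,0]*q[:,0]/-q[:,2]+K[0,2]; v=K[1,1]*-q[:,1]/-q[:,2]+K[1,2]
    im=c["pixels"].astype(np.float32)
    w=cv2.remap(im,u.astype(np.float32)[None],v.astype(np.float32)[None],cv2.INTER_LINEAR)[0]
    return s,w[:,0],w[:,2]
E
python3 - <<'E'
from h import *
for n in('top0','top3','side0','side3'):
    s,b,r=prof(load(n)); print(n); print(' '.join(f"{int(t)}:{int(x)}/{int(y)}" for t,x,y in zip(s,b,r) if int(t)%2==0))
E
```

```text
top0
-40:215/189 -38:219/191 -36:231/197 -34:135/185 -32:60/175 -30:63/174 -28:65/173 -26:65/171 -24:65/170 -22:63/167 -20:61/164 -18:63/167 -16:65/169 -14:66/169 -12:65/141 -10:67/139 -8:70/175 -6:68/179 -4:67/178 -2:69/178 0:68/177 2:77/179 4:138/200 6:178/210 8:206/211 10:206/211 12:206/209 14:204/205 16:206/211 18:187/209 20:108/178 22:75/170 24:68/175 26:69/176 28:70/176 30:73/179 32:67/177 34:63/172 36:68/158 38:140/169 40:228/190
top3
-40:56/57 -38:59/58 -36:62/61 -34:63/63 -32:65/65 -30:70/68 -28:71/68 -26:71/68 -24:73/69 -22:74/71 -20:74/72 -18:73/70 -16:74/70 -14:75/71 -12:74/71 -10:72/68 -8:65/60 -6:64/93 -4:77/139 -2:133/204 0:184/226 2:229/229 4:224/227 6:222/226 8:225/226 10:227/227 12:191/207 14:102/159 16:72/164 18:63/176 20:65/177 22:68/181 24:73/188 26:73/186 28:73/188 30:76/193 32:74/192 34:72/188 36:72/177 38:147/191 40:241/212
side0
-40:217/203 -38:217/204 -36:201/199 -34:182/193 -32:136/182 -30:93/171 -28:74/168 -26:62/166 -24:62/167 -22:63/168 -20:65/171 -18:68/172 -16:71/173 -14:75/171 -12:79/167 -10:82/165 -8:83/164 -6:79/167 -4:74/171 -2:73/173 0:72/173 2:86/178 4:110/185 6:136/195 8:159/206 10:168/206 12:176/206 14:178/205 16:181/204 18:172/202 20:156/197 22:125/188 24:96/180 26:81/177 28:70/173 30:65/171 32:67/168 34:76/164 36:96/163 38:129/165 40:159/172
side3
-40:18/16 -38:17/15 -36:17/15 -34:18/16 -32:18/16 -30:18/17 -28:18/17 -26:18/17 -24:19/18 -22:19/18 -20:17/16 -18:16/15 -16:17/16 -14:17/17 -12:18/17 -10:19/18 -8:20/19 -6:24/22 -4:29/27 -2:37/34 0:45/42 2:48/44 4:49/46 6:50/47 8:51/48 10:51/52 12:51/57 14:51/70 16:50/83 18:46/85 20:43/82 22:42/64 24:42/48 26:44/45 28:45/44 30:47/46 32:48/46 34:47/44 36:46/43 38:46/42 40:46/42
```

Request:
{"method": "move_arm", "body": {
  "commands": [
    [[0,0,0,0,0,0.15],[0,0,0,0,0,0.3],[0,0,0,0,0,0.45],[0,0,0,0,0,0.6],[0,0,0,0,0,0.75],[0,0,0,0,0,0.9],[0,0,0,0,0,1.05],[0,0,0,0,0,1.15],[0,0,0,0,0,1.15],[0,0,0,0,0,1.15]]
  ]
}}

```text
time: 12.05
position: [0.5163, 0.0014, 0.2344]
tool_rot: [0.995, 0.095, 0.004, -0.0]
ft_force: [3.9, 5.9, 3.1]
grip_width: 0.0433
grip_force: 15.0
```

Request:
{"method": "move_arm", "body": {
  "commands": [
    [[0,0,0,0,0,0],[0,0,0,0,0,0],[0,0,0,0,0,0],[0,0,0,0,0,0],[0,0,-1,0,0,0],[0,0,-2,0,0,0],[0,0,-3,0,0,0],[-1,0,-3,0,0,0],[-2,0,-3,0,0,0],[-2,0,-3,0,0,0],[-2,0,-3,0,0,0]]
  ],
  "claw": -1
}}

```text
time: 13.42
position: [0.4365, -0.0149, 0.3538]
tool_rot: [0.995, 0.096, 0.001, 0.0]
ft_force: [0.6, -0.4, 0.8]
grip_width: 0.0868
grip_force: 0.0
```

```bash
python3 - <<'E'
from h import *
o=get_obs();print(o["q"].round(2),o["position"].round(4),o["ft_force"],o["grip_width"])
for k in 'top','side':
    s,b,r=prof(grab(k,k+'4.png')); print(k); print(' '.join(f"{int(t)}:{int(x)}/{int(y)}" for t,x,y in zip(s,b,r) if int(t)%2==0))
E
```

```text
[-0.29  0.36  1.94  0.    0.83  1.09] [ 0.4365 -0.0149  0.3538] [ 0.57762834 -0.35598905  0.78460345] 0.08683603460914471
top
-40:91/84 -38:98/90 -36:102/93 -34:89/92 -32:79/103 -30:79/137 -28:76/163 -26:72/181 -24:69/185 -22:65/181 -20:61/175 -18:61/175 -16:63/178 -14:66/182 -12:70/155 -10:73/152 -8:73/183 -6:142/210 -4:199/227 -2:207/226 0:215/227 2:225/229 4:224/229 6:215/228 8:198/226 10:111/194 12:59/158 14:54/112 16:58/143 18:64/179 20:66/181 22:69/184 24:75/190 26:72/188 28:73/190 30:78/195 32:77/194 34:74/193 36:69/190 38:143/198 40:239/209
side
-40:223/211 -38:222/210 -36:203/203 -34:184/196 -32:139/187 -30:95/178 -28:74/178 -26:63/177 -24:67/180 -22:71/182 -20:76/184 -18:79/185 -16:79/184 -14:81/181 -12:85/177 -10:93/178 -8:107/183 -6:127/195 -4:150/210 -2:166/217 0:180/220 2:178/220 4:175/219 6:163/213 8:151/208 10:125/193 12:100/178 14:92/171 16:83/165 18:81/173 20:79/180 22:78/182 24:77/184 26:75/183 28:69/180 30:62/177 32:62/175 34:70/173 36:92/173 38:128/175 40:161/181
```

The bubble is within 0.5 mm of the middle, with the lines at -11 and +14 mm and the bubble centred at 1.9 mm. Next I close the fingers and press on the level's near end.

```bash
python3 - <<'E'
from h import *
print(plan([.5224,-.1094,.272],.19))
E
```

```text
(array([1.638, 2.726, 2.045]), array([ 0.001, -0.002,  0.003]))
```

Request:
{"method": "move_arm", "body": {
  "commands": [
    [[0.8,1.4,0,0,0,0],[1.64,2.73,0,0,0,0],[1.64,2.73,0,0,0,0],[1.64,2.73,0.6,0,0,0],[1.64,2.73,1.2,0,0,0],[1.64,2.73,1.7,0,0,0],[1.64,2.73,2.0,0,0,0],[1.64,2.73,2.0,0,0,0],[1.64,2.73,2.0,0,0,0]]
  ],
  "claw": 1
}}

```text
time: 14.65
position: [0.5215, -0.1092, 0.274]
tool_rot: [0.995, 0.096, 0.0, 0.0]
ft_force: [0.2, -0.7, -0.9]
grip_width: 0.0052
grip_force: 0.0
```

```bash
python3 - <<'E'
from h import *
o=get_obs();print(plan([.5224,-.1094,.264],.19,o),o["position"],o["ft_force"])
c=grab('side','side5.png')
cv2.imwrite('pics/crop5.png',cv2.resize(c["pixels"][140:230,270:390],None,fx=6,fy=6,interpolation=cv2.INTER_CUBIC))
E
```

```text
(array([0.022, 0.009, 0.249]), array([ 0.001, -0.001,  0.003])) [ 0.52145885 -0.10919602  0.27397338] [ 0.20896665 -0.73662158 -0.94458594]
```

View pics/crop5.png

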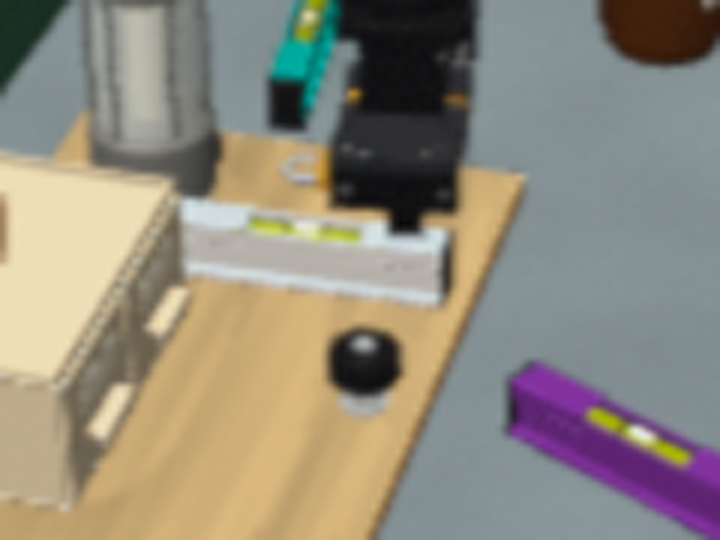

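The fingers hover over the middle of the level's near flat top at (403,228), clear of everything else. Now I press down gently.

Request:
{"method": "move_arm", "body": {
  "commands": [
    [[0,0,0.1,0,0,0],[0,0,0.15,0,0,0],[0,0,0.2,0,0,0],[0,0,0.24,0,0,0],[0,0,0.27,0,0,0],[0,0,0.3,0,0,0],[0,0,0.3,0,0,0]]
  ]
}}

```text
time: 15.58
position: [0.521, -0.1092, 0.2645]
tool_rot: [0.995, 0.096, 0.0, 0.0]
ft_force: [-5.6, 1.0, 22.8]
grip_width: 0.0005
grip_force: 11.5
```

Request:
{"method": "move_arm", "body": {
  "commands": [
    [[0,0,-0.02,0,0,0],[0,0,-0.02,0,0,0],[0,0,-0.02,0,0,0],[0,0,-0.02,0,0,0],[0,0,-0.02,0,0,0],[0,0,-0.02,0,0,0],[0,0,-0.02,0,0,0],[0,0,-0.02,0,0,0],[0,0,-0.02,0,0,0],[0,0,-0.02,0,0,0],[0,0,-0.02,0,0,0],[0,0,-0.02,0,0,0]]
  ]
}}

```text
time: 17.08
position: [0.521, -0.1092, 0.2645]
tool_rot: [0.995, 0.096, 0.0, 0.0]
ft_force: [-4.2, 1.3, 18.3]
grip_width: 0.0006
grip_force: 8.7
```

```bash
python3 - <<'E'
from h import *
o=get_obs();print(o["ft_force"],o["joint_velocities"].round(3))
for k in 'side','top':
    s,b,r=prof(grab(k,k+'6.png')); print(k,' '.join(f"{int(t)}:{int(x)}/{int(y)}" for t,x,y in zip(s,b,r) if int(t)%2==0))
E
```

```text
[-4.18433464  1.28209642 18.32886768] [ 0.001  0.001 -0.001  0.001 -0.     0.001]
side -40:224/211 -38:223/210 -36:204/203 -34:184/197 -32:138/187 -30:94/179 -28:72/178 -26:59/177 -24:63/178 -22:67/180 -20:72/183 -18:75/184 -16:77/183 -14:80/181 -12:84/177 -10:92/178 -8:104/183 -6:124/195 -4:147/211 -2:165/217 0:181/221 2:179/221 4:177/220 6:167/215 8:156/210 10:131/196 12:107/181 14:96/173 16:85/167 18:83/175 20:80/182 22:79/184 24:77/185 26:75/183 28:70/180 30:63/178 32:63/176 34:71/174 36:92/173 38:129/176 40:162/182
top -40:93/81 -38:93/81 -36:91/79 -34:92/78 -32:92/77 -30:91/77 -28:90/77 -26:88/77 -24:86/75 -22:85/75 -20:85/76 -18:84/73 -16:81/70 -14:79/69 -12:80/69 -10:81/70 -8:80/71 -6:76/67 -4:72/63 -2:70/62 0:69/62 2:69/61 4:64/60 6:69/63 8:80/70 10:88/76 12:93/80 14:95/80 16:97/82 18:99/85 20:101/86 22:101/86 24:100/85 26:102/89 28:103/91 30:101/89 32:104/90 34:106/90 36:100/86 38:102/89 40:108/95
```

The bubble still lies in the middle in the side view, and the press is steady at 18 N. I hand the job in.

```bash
python3 -c "
from rig import *
print(hand_in())"
```

```text
the job is handed in; nothing more can be done
None
```

I handed the job in with the drawer seated flush in its catch, the bubble about 0.5 mm from the middle, and the fingers pressing steadily on the level's near end at about 18 N; no verdict came back.

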